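# Clip the work board down on the banding wheel

## Task

Fasten the plywood work board to the banding wheel with the spring clip: stand the clip over the board's slot, press its plunger so that the hook comes out down into the slot, slide it along with the plunger kept down until the hook is up against the steel post, and let the plunger rise so that the hook catches under the post. Leave the clip standing square on the board, hooked and let go; stop as soon as it meets the post and do not bear hard on board or post, and leave the pot, jar and wooden rib alone.

Things in the scene. Friction and masses are not known exactly. Their poses are not given: they have to be found in the camera images.
- wheel: Fixed banding wheel (blue disc on a dark iron foot) carrying a square plywood board 260 x 260 x 22 mm, board top 120 mm above the table; does not turn. Origin: on the table under the board's centre. A small clay head about 100 mm high stands on the board, in its corner on the +x, -y side, 113 mm from the centre.
- slot (a point): Reference point of the slot: on the board's top surface and the slot's centre line, 55 mm from the board's centre on the -x side. x runs along the slot, z up. The slot is 14 mm wide (y), 22 mm deep and runs from 40 mm on the -x side of this point to 44 mm on the +x side. The hook goes down near the -x end, short of the post, and is then slid to +x under the post.
- post_zone (a point): Middle of the stretch of the slot where the post may be: 15 mm to +x of slot, 5 mm below the board's top, axes as there. The round steel post, 6 mm in diameter, crosses the slot level along y at this height (underside 8 mm below the board's top), its axis up to 15 mm either way along x: its exact place is not reported and must be seen or felt. It stays put under load.
- clip: Spring hold-down clip, loose, about 0.17 kg, 84 mm high, standing on the table. Origin: centre of its underside. Dark steel foot 58 mm long (x), 38 wide (y), 20 high: two skids 12 mm wide with an open channel 14 mm wide between; its upper plate has a pointed prow on the +x side, 47 mm from the origin. On it an aluminium collar, 22 mm across, up to 34 mm, then the 10 mm stem and the grip head.
- head (a point): Centre of the top of the plunger's black grip head, 84 mm above the clip's underside at rest. The head is a block 30 mm (x) by 22 mm (y) by 28 mm high; hold it across its y sides and it carries the whole clip. Pressing the head down while the foot is held up by a surface pushes the hook out.
- hook (a point): Middle of the hook's pocket floor (moves with the plunger): at rest 7 mm to +x of the clip's axis and 6 mm above its underside. Steel L, 8 mm wide (y): shank at x -3 to +3 mm from the clip's axis; toe 4 mm thick reaching to x 14, with an upturned lip 3 mm high at x 11 to 14. Pocket 8 mm long, open upward. At rest it is hidden in the channel, toe 2 mm above the underside.
- plunger (a joint): Travel of plunger and hook out of the foot, m: 0 at rest, 0.020 at the hard stop. Spring 2.6 N at rest, 6.6 N at the stop. On the board, the lip passes under the post only above 0.017; properly caught, the post lying on the pocket floor, it reads 0.014; caught on the lip alone about 0.017; missed 0.
- pot: Dark glazed tool pot, 88 mm in diameter, 95 mm high with sticks standing out to 180 mm, origin at its base; leave alone.
- jar: Lidded glass jar 60 mm in diameter, 75 mm high, origin at its base; leave alone.
- rib: Flat wooden potter's rib 100 x 45 x 8 mm, lying on the table, origin at its underside's centre; leave alone.
Mind the look-alikes: they are no part of the job. What is meant by the clip is not blue, and is the larger of those in its own colour.

How it is judged:
On the way:
1. the clip stands over the slot with its plunger pressed and the hook down in the slot (value of joint plunger above 0.0165 m and z of hook in the frame of slot below -0.009 m and y of hook in the frame of slot between -0.005 and 0.005 m), for 0.1 s.
At the end, for the whole second after the job is handed in: Clip let go and at rest on the board over the slot (underside within 2 mm of it, tilt under 0.06 rad, in line with the slot within 0.2 rad), hook caught under the post: plunger travel 12.5 to 15.5 mm, pocket floor 6.5 to 9.5 mm below the board top, -4 to 34 mm on the +x side of the slot point (value of joint plunger between 0.0125 and 0.0155 m and z of hook in the frame of slot between -0.0095 and -0.0065 m and x of hook in the frame of slot between -0.004 and 0.034 m and z of clip in the frame of slot between -0.002 and 0.002 m and angle between clip's own z axis and vertical below 0.06 rad and angle between the x axis of clip and the x axis of slot, either way round below 0.2 rad and linear speed of clip below 0.01 m/s); the robot touches nothing.
It fails at once if the clip bears on the board or the post with more than 22 N (contact force between clip and wheel above 22 N).
It fails at once if the pot is moved more than 20 mm (distance of pot from where it was at the start of the episode above 0.02 m).
It fails at once if the jar is moved more than 20 mm (distance of jar from where it was at the start of the episode above 0.02 m).
It fails at once if the rib is moved more than 20 mm (distance of rib from where it was at the start of the episode above 0.02 m).
It also fails if it takes over 64 s, if anything falls off the work surface, if the arm or the gripper's body presses on something with over 40 N, if the wrist force passes 120 N, or if a joint passes its speed limit or range.

## Robot

A 6-joint arm with a two-finger parallel gripper is mounted at the origin on the work surface. World frame = base frame: x ahead of the robot, y to its left, z up, the work surface at z = 0. Lengths are in m, angles in rad, forces in N, time in s.
With the tool pointing down it reaches from about 0.275 to 0.725 m from the base axis. Payload 15.9 kg.
Tool frame: the origin (TCP) lies between the finger pads; the fingertips stand 19 mm ahead of it and the grasp point (between the pads) is the TCP (bot.tcp_to_tips is the distance from the TCP to the fingertips, in m); z points along the fingers, y is the direction in which the jaws open and shut (so a half turn about z gives the same grasp; the last joint's range is limited). The gripper opens to 85 mm and grips with 20 to 120 N. Pads are 22 mm wide; open, the fingers measure 114 mm over their backs; the gripper's body (76 mm by 85 mm) begins 54 mm behind the grasp point. The pads swing forward as they close: fully open they stand 13 mm farther back than shut.
Start: joints at [-1.251, 0.213, -0.034, 1.323, 0, 1.571], TCP at [0.157, -0.475, 0.25] pointing down, gripper open.
Joint ranges: [-2.98, 2.98], [-0.74, 1.72], [-1.14, 1.35], [-2.1, 2.04], [-1.57, 1.44], [-3.14, 3.14]. Speed limits (rad/s): [1.89, 1.89, 2.39, 2.57, 3.14, 3.14].

## Interface

Orientations are given as [roll, pitch, yaw] about the fixed x, y, z axes, in that order (R = Rz(yaw) Ry(pitch) Rx(roll)).
In Python, from workcell import bot gives the robot as it stands. The module is installed in compiled form; this text tells all that it offers.
- The arm moves only by the tool drive_tool, never from a script. Its arguments are lists of equal length, an entry for each row: "gripper": the gripper command: -1 is fully open, 1 is shut, values between are in proportion; "offset": the shift along the tool's x, y, z in cm, a list of three; "spin": the turn about the tool's z in degrees. A call has 1 to 12 rows; each row is the pose to reach, as a shift and turn from the pose measured when the call began, along the tool's axes at that moment; what a row does not reach only later rows make up. A row lasts 1/12 s, in which the tool goes at most 41.7 mm and 7.16 degrees, less where a joint would pass 70% of its speed; a pose out of reach is approached as far as the arm can. A call with a gripper value outside its range is refused whole. The fingers move at their own pace and stop on an object; the grip force is fixed at half the most. Time passes only in rows, so rows that repeat a pose let the fingers close. It gives the time, the measured TCP pose, the force and the opening at its end, in the units of the state.
- bot.get_state(): the state, without advancing time (a new reading comes with each control period).
- bot.snapshot(name): name is "side" or "top"; returns (picture, depth): 420x560x3 uint8, blue, green, red; 420x560 float32, m along the optical axis (not along the pixel's ray), 0 where there is no reading.
- bot.get_calibration(name): a dict with "K" (3x3 intrinsics, pixels), "view" (4x4, takes a point from world to camera coordinates). Camera axes: x right, y down, z forward; pixel columns grow to the right and rows downward; lengths in m; the calibration is good to about 2 mm. A picture is of the moment at which its call begins. get_calibration takes no time and is no camera call.
- bot.job_done(): hands the job in, once; it reports no verdict.
The state is a dict: "t": time; "joint_positions": joint angles; "dq": joint speeds; "joint_efforts": joint torques, N m; "tool_pos": TCP position; "eef_rot": TCP orientation; "wrist_force": force on the tool from outside, world axes, zero at the start; "moment": the same for the moment, N m; "grip_width": finger opening in m.
Only numpy, scipy, OpenCV 4.12 (cv2) and the standard library are available. Lean on these libraries where they do the work, as an engineer would, in place of code of your own. Each camera call takes 0.05 s, during which the arm holds its last target.

## Working session

There is one attempt and no reset: what is moved stays moved. The work goes in short steps, Python scripts to look and compute and a tool call to move; the robot and the scene stay as the last step left them, time stands still between calls to the robot, and variables do not carry over. Pictures are saved under pics/ and viewed, and the job is handed in when it is done.

Besides the shell and the picture viewer there is one more tool, called after "Emit:" as name(argument=value, ...) on one line, values as JSON. drive_tool: Moves the arm, as the interface text tells. Its arguments: {"type":"object","properties":{"gripper":{"type":"array"},"offset":{"type":"array"},"spin":{"type":"array"}},"required":["gripper","offset","spin"]}

```bash
mkdir -p pics; python3 - <<'E'
from workcell import bot
import cv2,numpy as np
print(bot.get_state(), bot.tcp_to_tips)
for n in("side","top"):
    p,d=bot.snapshot(n); cv2.imwrite(f"pics/{n}0.png",p); np.save(f"{n}0.npy",d)
    c=bot.get_calibration(n); print(n,c)
E
```

```text
{'t': 0.0, 'joint_positions': array([-1.25098054e+00,  2.13321015e-01, -3.50498577e-02,  1.32347427e+00,
        8.30295987e-06,  1.57074379e+00]), 'dq': array([ 0.00076615, -0.00065996, -0.00117704, -0.002164  , -0.00010538,
       -0.0002564 ]), 'joint_efforts': array([ 3.38679834e-03, -6.86168075e+01,  4.87112725e+01,  1.78629672e-02,
        2.99181311e-04, -3.65502171e-05]), 'tool_pos': array([ 0.15710232, -0.47435643,  0.24983737]), 'eef_rot': array([-3.14054384e+00, -8.35806078e-06,  3.19868317e-01]), 'wrist_force': array([0.90268975, 0.85422955, 0.43524438]), 'moment': array([-0.01115508, -0.02660036,  0.00880421]), 'grip_width': 0.08535475876913817} 0.019
side {'K': array([[431.1916363 ,   0.        , 277.74644227],
       [  0.        , 431.1916363 , 210.60472502],
       [  0.        ,   0.        ,   1.        ]]), 'view': array([[-0.92260288, -0.38567726, -0.00754792,  0.56265543],
       [-0.17683825,  0.44025362, -0.88028688,  0.1525605 ],
       [ 0.34282963, -0.81082045, -0.47438175,  0.71561445],
       [ 0.        ,  0.        ,  0.        ,  1.        ]])}
top {'K': array([[480.35110183,   0.        , 277.97751091],
       [  0.        , 480.35110183, 213.51103621],
       [  0.        ,   0.        ,   1.        ]]), 'view': array([[ 0.01929505, -0.99960752,  0.02031036,  0.08059622],
       [-0.99455927, -0.02126963, -0.10197779,  0.56034516],
       [ 0.10236976, -0.01823219, -0.99457932,  1.06036068],
       [ 0.        ,  0.        ,  0.        ,  1.        ]])}
```

View pics/side0.png

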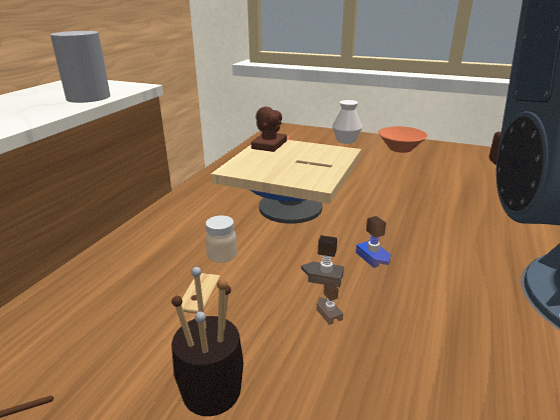

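View pics/top0.png

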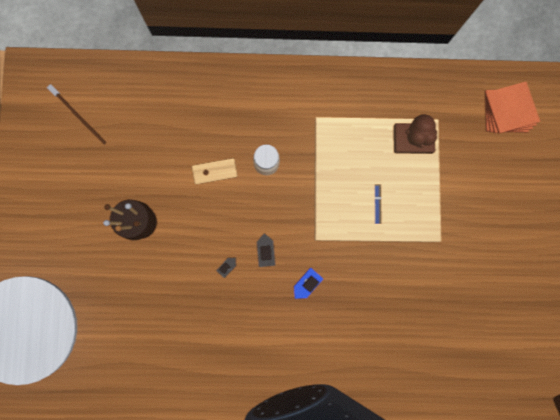

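The dark clip is at about (266,252) in the top view with its prow toward +x. The small dark one is at (227,267) and the blue one at (308,284). The slot runs vertically at (378,204), with the post visible as a light line near (378,198). I'll zoom in to measure these.

```bash
cat > h.py <<'E'
import numpy as np,cv2
from workcell import bot
def ray(n,u,v,z):
    c=bot.get_calibration(n);V=c["view"];R=V[:3,:3];t=V[:3,3]
    o=-R.T@t;d=R.T@np.linalg.inv(c["K"])@np.array([u,v,1.]);return o+d*(z-o[2])/d[2]
def proj(n,p):
    c=bot.get_calibration(n);q=c["view"][:3,:3]@np.array(p)+c["view"][:3,3];q=c["K"]@q;return q[:2]/q[2]
E
python3 - <<'E'
from h import *
p=cv2.imread("pics/top0.png");s=cv2.imread("pics/side0.png")
a=cv2.resize(p[175:230,340:415],None,fx=5,fy=5,interpolation=cv2.INTER_NEAREST)
b=cv2.resize(p[225:285,210:285],None,fx=5,fy=5,interpolation=cv2.INTER_NEAREST)
c=cv2.resize(s[225:325,290:365],None,fx=4,fy=4,interpolation=cv2.INTER_NEAREST)
d=cv2.resize(s[150:180,280:350],None,fx=5,fy=5,interpolation=cv2.INTER_NEAREST)
W=np.zeros((600,800,3),np.uint8)
W[:275,:375]=a;W[290:590,:375]=b;W[:400,400:700]=c;W[430:580,400:750]=d
cv2.imwrite("pics/z0.png",W)
D=np.load("top0.npy"); T=bot.get_calibration("top")
# masks
hsv=cv2.cvtColor(p,cv2.COLOR_BGR2HSV)
# board
m=((hsv[...,0]>15)&(hsv[...,0]<30)&(hsv[...,2]>150)&(hsv[...,1]>60)).astype(np.uint8)
n,l,st,ce=cv2.connectedComponentsWithStats(m);i=1+np.argmax(st[1:,4]);print("board",st[i])
mm=(l==i).astype(np.uint8);cn=max(cv2.findContours(mm,0,2)[0],key=cv2.contourArea)
for q in (st[i][:2],(st[i][0]+st[i][2],st[i][1]),st[i][:2]+st[i][2:4],(st[i][0],st[i][1]+st[i][3])): print(ray("top",*(np.array(q)-.5),.12))
# slot
sub=(p[180:228,370:386].max(2)<140) | (p[180:228,370:386,0].astype(int)>p[180:228,370:386,2])
ys,xs=np.nonzero(sub);print("slot",xs.min()+370,xs.max()+370,ys.min()+180,ys.max()+180, xs.mean()+370)
r=cv2.minAreaRect(np.c_[xs+370,ys+180].astype(np.float32));print(r)
for v in(ys.min()+179.5,ys.max()+180.5):print(ray("top",xs.mean()+370,v,.12))
print(p[180:228,378].tolist())
E
```

```text
board [  315   117   127   125 13759]
[0.75742847 0.02024086 0.12      ]
[ 0.76437412 -0.25085269  0.12      ]
[ 0.49800101 -0.24668201  0.12      ]
[0.49267172 0.01718766 0.12      ]
slot 375 380 185 223 377.43636363636364
((377.5, 204.0), (38.0, 5.0), 90.0)
[ 0.61462259 -0.11344836  0.12      ]
[ 0.53267028 -0.11329191  0.12      ]
[[158, 204, 231], [162, 208, 234], [168, 217, 239], [158, 208, 235], [107, 142, 169], [104, 110, 120], [123, 97, 95], [129, 95, 89], [127, 96, 89], [128, 91, 88], [128, 95, 89], [128, 95, 91], [127, 92, 88], [128, 98, 92], [133, 101, 93], [120, 91, 86], [130, 115, 114], [180, 173, 171], [183, 176, 174], [144, 130, 125], [126, 95, 89], [130, 97, 92], [131, 95, 87], [130, 96, 89], [132, 94, 84], [136, 95, 83], [136, 96, 85], [137, 94, 84], [137, 94, 87], [134, 93, 82], [134, 94, 84], [136, 97, 87], [135, 92, 82], [133, 91, 81], [134, 93, 84], [135, 93, 82], [133, 93, 82], [132, 90, 80], [135, 97, 88], [130, 91, 82], [134, 93, 82], [132, 89, 81], [134, 91, 81], [141, 127, 140], [161, 200, 231], [160, 208, 235], [162, 208, 235], [157, 206, 233]]
```

View pics/z0.png

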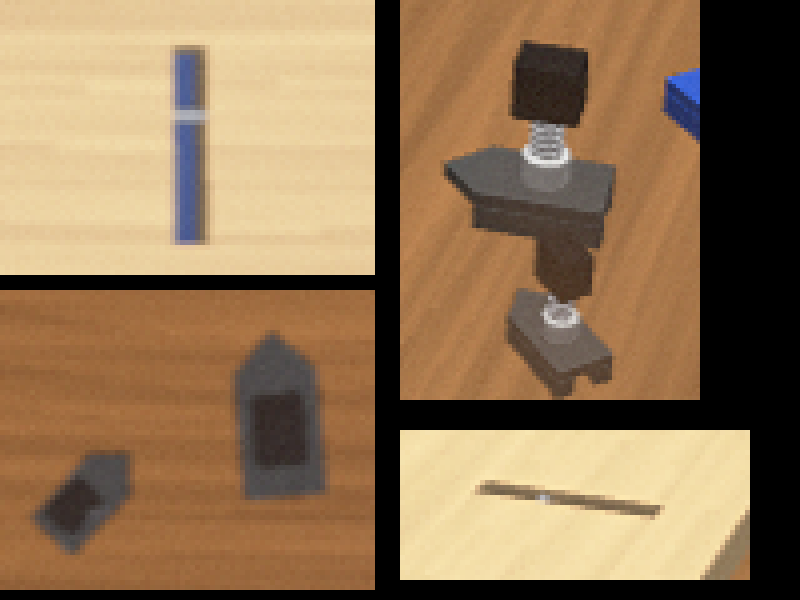

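```bash
python3 - <<'E'
from h import *
p=cv2.imread("pics/top0.png");D=np.load("top0.npy")
c=bot.get_calibration("top")
# board edges: fit lines in world
g=cv2.cvtColor(p,cv2.COLOR_BGR2HSV)
m=((g[...,0]>15)&(g[...,0]<30)&(g[...,2]>150)&(g[...,1]>60))
L=[ (np.nonzero(m[r,300:378])[0].min()+299.5,r) for r in range(150,235)]
W=np.array([ray("top",u,v,.12) for u,v in L]);k=np.polyfit(W[:,0],W[:,1],1);print("left edge",np.degrees(np.arctan(k[0])),np.polyval(k,.63))
L=[ (np.nonzero(m[r,379:470])[0].max()+379.5,r) for r in range(160,235)]
W=np.array([ray("top",u,v,.12) for u,v in L]);k=np.polyfit(W[:,0],W[:,1],1);print("right edge",np.degrees(np.arctan(k[0])),np.polyval(k,.63))
L=[ (u,np.nonzero(m[100:260,u])[0].max()+100.5) for u in range(325,432)]
W=np.array([ray("top",u,v,.12) for u,v in L]);k=np.polyfit(W[:,1],W[:,0],1);print("near edge",np.degrees(-np.arctan(k[0])),np.polyval(k,-.115))
L=[ (u,np.nonzero(m[100:260,u])[0].min()+99.5) for u in range(325,390)]
W=np.array([ray("top",u,v,.12) for u,v in L]);k=np.polyfit(W[:,1],W[:,0],1);print("far edge",np.degrees(-np.arctan(k[0])),np.polyval(k,-.115))
# slot centerline
L=[]
for r in range(186,222):
    row=p[r,366:390].astype(float); w=np.clip(row[:,2].max()-15-row[:,2],0,None); L.append(((w*np.arange(366,390)).sum()/w.sum(),r))
W=np.array([ray("top",u,v,.12) for u,v in L]);k=np.polyfit(W[:,0],W[:,1],1);print("slot",np.degrees(np.arctan(k[0])),np.polyval(k,.575))
print("slot ends", ray("top",377.5,184.0,.12),ray("top",377.5,223.2,.12),"post",ray("top",377.5,197.6,.118))
# clip
v=p.max(2);roi=np.zeros(v.shape,bool);roi[230:272,253:282]=1
foot=roi&(v<100)&((p[...,2].astype(int)-p[...,0])<30)
hd=roi&(v<50)
for nm,mk,z in(("foot",foot,.02),("head",hd,.084)):
    n,l,st,ce=cv2.connectedComponentsWithStats(mk.astype(np.uint8));i=1+np.argmax(st[1:,4])
    cn=max(cv2.findContours((l==i).astype(np.uint8),0,2)[0],key=cv2.contourArea)
    print(nm,st[i],ce[i],ray("top",*ce[i],z))
    W=np.array([ray("top",*q,z)[:2] for q in cn[:,0]],np.float32);print(cv2.minAreaRect(W*1000))
    if nm=="foot":
        cc=cv2.minAreaRect(W)
print("depth",D[250:256,262:270].round(3))
E
```

```text
left edge 0.5791437855875899 0.01842774945955873
right edge 0.3498159869913708 -0.24458552044318602
near edge 0.3868574944161897 0.496338383387047
far edge 0.4519377308958729 0.7585888068459224
slot 0.34461439227200347 -0.11345475047257815
slot ends [ 0.61568524 -0.11358424  0.12      ] [ 0.53329824 -0.11342584  0.12      ] post [ 0.5872269  -0.11398417  0.118     ]
foot [257 234  18  33 441] [265.37414966 251.23582766] [0.47300761 0.11868905 0.02      ]
((476.42010498046875, 118.75206756591797), (71.50577545166016, 35.57350540161133), 7.073765754699707)Traceback (most recent call last):
  File "<stdin>", line 26, in <module>
    return _wrapfunc(a, 'argmax', axis=axis, out=out, **kwds)
    return bound(*args, **kwds)
ValueError: attempt to get argmax of an empty sequence
```

```bash
python3 - <<'E'
from h import *
p=cv2.imread("pics/top0.png")
print(p[240:266,265].tolist()); 
roi=p[230:272,253:282];d=roi.astype(int)
v=d.max(2)
print(v)
for r in range(238,264):
    row=np.nonzero((roi[r-230,:,2].astype(int)-roi[r-230,:,0])<35)[0]
    if len(row): a,b=row.min()+253-.5,row.max()+253.5; print(r,ray("top",a,r,.02)[:2].round(4),ray("top",b,r,.02)[:2].round(4))
E
```

```text
[[75, 77, 81], [75, 73, 78], [75, 75, 79], [79, 79, 83], [80, 80, 84], [71, 71, 77], [43, 45, 55], [43, 49, 59], [39, 42, 53], [41, 43, 51], [40, 44, 52], [41, 44, 56], [46, 48, 56], [44, 47, 57], [44, 45, 54], [46, 47, 56], [43, 45, 57], [39, 43, 52], [41, 42, 52], [42, 42, 52], [65, 67, 72], [70, 74, 76], [78, 81, 83], [77, 79, 80], [74, 73, 79], [73, 75, 83]]
[[165 162 163 ... 167 165 165]
 [164 165 170 ... 170 169 167]
 [170 171 165 ... 172 172 170]
 ...
 [156 155 152 ... 150 147 147]
 [149 149 146 ... 143 141 143]
 [155 157 156 ... 152 153 148]]
238 [0.5027 0.1327] [0.5031 0.11  ]
239 [0.5004 0.1349] [0.5009 0.1077]
240 [0.498  0.1371] [0.4987 0.1054]
241 [0.4958 0.137 ] [0.4965 0.103 ]
242 [0.4935 0.1392] [0.4942 0.103 ]
243 [0.4912 0.1392] [0.4919 0.103 ]
244 [0.4889 0.1391] [0.4897 0.1029]
245 [0.4867 0.1391] [0.4874 0.1029]
246 [0.4844 0.139 ] [0.4852 0.1005]
247 [0.4822 0.139 ] [0.4829 0.1005]
248 [0.48   0.1367] [0.4807 0.1005]
249 [0.4777 0.1366] [0.4784 0.1004]
250 [0.4754 0.1366] [0.4762 0.1004]
251 [0.4732 0.1365] [0.4739 0.1003]
252 [0.4709 0.1364] [0.4716 0.1003]
253 [0.4687 0.1364] [0.4694 0.1002]
254 [0.4664 0.1363] [0.4671 0.1002]
255 [0.4642 0.1363] [0.4649 0.1001]
256 [0.4619 0.1362] [0.4626 0.1001]
257 [0.4597 0.1362] [0.4604 0.1   ]
258 [0.4574 0.1361] [0.4582 0.0977]
259 [0.4552 0.1338] [0.4559 0.0977]
260 [0.453  0.1338] [0.4537 0.0977]
261 [0.4507 0.1337] [0.4514 0.0976]
262 [0.4485 0.1337] [0.4492 0.0976]
263 [0.4462 0.1336] [0.4469 0.0975]
```

```bash
python3 - <<'E'
from h import *
p=cv2.imread("pics/top0.png")
m=np.zeros(p.shape[:2],np.uint8);m[235:272,253:282]=(p[235:272,253:282].max(2)<63)
n,l,st,ce=cv2.connectedComponentsWithStats(m);i=1+np.argmax(st[1:,4]);print(st[i],ce[i],ray("top",*ce[i],.084))
# side view: head
s=cv2.imread("pics/side0.png")
for q in ([.4665,.1175,.084],[.4665,.1175,.0],[.5725,-.1135,.12],[.6165,-.1135,.12],[.5875,-.1135,.118]): print(proj("side",q),proj("top",q))
E
```

```text
[260 245  11  15 140] [265.34285714 252.49285714] [0.46882263 0.11829346 0.084     ]
[328.0097199  238.47117826] [265.69167554 253.59456533]
[325.7931777  277.91077127] [265.87875339 254.28715608]
[312.9589021  163.12170525] [377.4994238  204.46531643]
[294.21269865 160.37887941] [377.45920884 183.61470081]
[306.47962404 163.02161483] [377.26935131 197.46558761]
```

Emit:
drive_tool(gripper=[-0.2,-0.2,-0.2,-0.2,-0.2,-0.2,-0.2,-0.2,-0.2,-0.2,-0.2,-0.2], offset=[[48.2,-46.4,0],[48.2,-46.4,0],[48.2,-46.4,0],[48.2,-46.4,0],[48.2,-46.4,0],[48.2,-46.4,0],[48.2,-46.4,0],[48.2,-46.4,0],[48.2,-46.4,0],[48.2,-46.4,0],[48.2,-46.4,0],[48.2,-46.4,0]], spin=[11.3,11.3,11.3,11.3,11.3,11.3,11.3,11.3,11.3,11.3,11.3,11.3])

```text
t: 1.1
tool_pos: [0.3877, -0.0353, 0.2504]
eef_rot: [-3.141, -0.0, 0.123]
wrist_force: [1.0, -0.6, -0.2]
grip_width: 0.0508
```

Emit:
drive_tool(gripper=[-0.2,-0.2,-0.2,-0.2,-0.2,-0.2,-0.2,-0.2,-0.2,-0.2], offset=[[9.8,-14.25,0],[9.8,-14.25,0],[9.8,-14.25,0],[9.8,-14.25,0],[9.8,-14.25,4],[9.8,-14.25,8],[9.8,-14.25,12],[9.8,-14.25,12],[9.8,-14.25,12],[9.8,-14.25,12]], spin=[0,0,0,0,0,0,0,0,0,0])

```text
t: 1.93
tool_pos: [0.472, 0.0867, 0.13]
eef_rot: [-3.114, 0.003, 0.166]
wrist_force: [0.6, -1.2, 0.6]
grip_width: 0.051
```

```bash
python3 - <<'E'
from h import *
s=bot.get_state();print(s["tool_pos"],s["eef_rot"])
p,d=bot.snapshot("side");cv2.imwrite("pics/s1.png",cv2.resize(p[150:320,240:420],None,fx=3.3,fy=3.3))
E
```

```text
[0.47195979 0.08665709 0.13000072] [-3.11428015e+00  2.82840755e-03  1.65709865e-01]
```

View pics/s1.png

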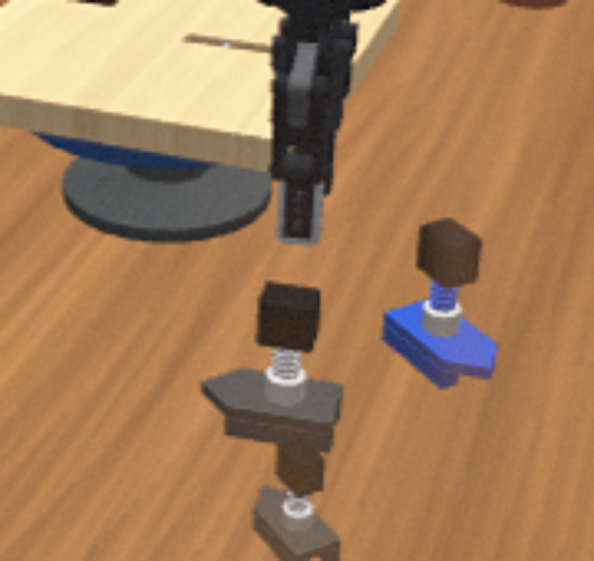

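Emit:
drive_tool(gripper=[-0.2,-0.2], offset=[[0,0,0],[0,0,0]], spin=[0,0])

```text
t: 2.15
tool_pos: [0.474, 0.0867, 0.133]
eef_rot: [-3.115, -0.002, 0.165]
wrist_force: [0.4, 0.1, 0.0]
grip_width: 0.0514
```

```bash
python3 - <<'E'
from h import *
print(bot.get_state())
E
```

```text
{'t': 2.15, 'joint_positions': array([ 0.16420774,  0.22940822, -0.31693159,  1.0222308 ,  0.02700464,
        3.14058854]), 'dq': array([-0.00035382,  0.00237215, -0.00897434, -0.00985659,  0.00053216,
       -0.00072634]), 'joint_efforts': array([ 1.09522599e-01, -6.59381461e+01,  4.49419570e+01,  1.41262421e-01,
        1.33339805e-01, -5.85302047e-06]), 'tool_pos': array([0.47398887, 0.08665763, 0.13302246]), 'eef_rot': array([-3.11459027e+00, -2.25281955e-03,  1.65211489e-01]), 'wrist_force': array([0.36636797, 0.10447956, 0.04282523]), 'moment': array([-0.0245861 ,  0.0281921 , -0.00278487]), 'grip_width': 0.051417841095494805}
```

Emit:
drive_tool(gripper=[-0.2,-0.2,-0.2,-0.2,-0.2,-0.2,-0.2,-0.2,-0.2,-0.2,-0.2,-0.2], offset=[[0,0,-1],[0,0,-2],[0,0,-3],[0,0,-3],[0,0,-3],[0,0,-3],[0,0,-3],[0,0,-3],[0,0,-3],[0,0,-3],[0,0,-3],[0,0,-3]], spin=[-7,-14,-21,-28,-35,-42,-49,-56,-63,-70,-77,-84])

```text
t: 3.15
tool_pos: [0.4746, 0.0858, 0.1643]
eef_rot: [3.14, -0.027, 1.637]
wrist_force: [-0.4, -0.0, 0.2]
grip_width: 0.0514
```

Emit:
drive_tool(gripper=[-0.2,-0.2,-0.2,-0.2,-0.2,-0.2,-0.2,-0.2,-0.2,-0.2,-0.2,-0.2], offset=[[0,0,0],[0,0,0],[0,0,0],[0,0,0],[0,0,0],[0,0,0],[0,0,0],[0,0,0],[0,0,0],[0,0,0],[0,0,0],[0,0,0]], spin=[-7,-14,-21,-28,-35,-42,-49,-56,-63,-70,-77,-84])

```text
t: 4.15
tool_pos: [0.4753, 0.0857, 0.1655]
eef_rot: [3.114, 0.001, 3.109]
wrist_force: [-0.1, 0.2, -0.6]
grip_width: 0.0513
```

Emit:
drive_tool(gripper=[-0.2,-0.2,-0.2,-0.2,-0.2,-0.2,-0.2,-0.2,-0.2,-0.2,-0.2,-0.2], offset=[[0,0,0],[0,0,0],[0,0,0],[0,0,0],[0,0,0],[0,0,0],[0,0,0],[0,0,0],[0,0,0],[0,0,0],[0,0,0],[0,0,0]], spin=[-7,-14,-21,-28,-35,-42,-49,-56,-63,-70,-77,-84])

```text
t: 5.15
tool_pos: [0.4759, 0.0857, 0.1668]
eef_rot: [3.142, 0.028, -1.702]
wrist_force: [1.1, -0.9, 0.4]
grip_width: 0.0511
```

Emit:
drive_tool(gripper=[-0.2,-0.2,-0.2,-0.2,-0.2,-0.2,-0.2,-0.2,-0.2,-0.2,-0.2,-0.2], offset=[[0,0,0],[0,0,0],[0,0,0],[0,0,0],[0,0,0],[0,0,0],[0,0,0],[0,0,0],[0,0,0],[0,0,0],[0,0,0],[0,0,0]], spin=[-7,-14,-21,-28,-35,-42,-49,-56,-63,-70,-77,-84])

```text
t: 6.15
tool_pos: [0.4765, 0.0857, 0.1681]
eef_rot: [-3.113, 0.001, -0.23]
wrist_force: [-0.2, 0.4, 0.9]
grip_width: 0.0512
```

```bash
python3 - <<'E'
from h import *
s=bot.get_state();print(s["t"],s["joint_positions"],s["tool_pos"],s["eef_rot"])
E
```

```text
6.15 [ 0.16150223  0.20325684 -0.25721354  1.10030689  0.02670328 -2.74954672] [0.47647549 0.08565162 0.1680698 ] [-3.11308764e+00  9.42302855e-04 -2.30396496e-01]
```

Emit:
drive_tool(gripper=[-0.2,-0.2,-0.2,-0.2,-0.2,-0.2,-0.2], offset=[[0,0,0],[0,0,0],[0,0,0],[0,0,0],[0,2,0],[0,2,0],[0,2,0]], spin=[-7,-14,-21,-25,-25,-25,-25])

```text
t: 6.73
tool_pos: [0.4683, 0.087, 0.1683]
eef_rot: [-3.133, -0.012, 0.177]
wrist_force: [0.8, -0.1, -0.1]
grip_width: 0.051
```

```bash
python3 - <<'E'
from h import *
s=bot.get_state();print(s["t"],s["joint_positions"],s["tool_pos"],s["eef_rot"])
E
```

```text
6.7333 [ 0.17804787  0.18585626 -0.27814712  1.09463408  0.00894575 -3.14062636] [0.4682771  0.08696398 0.16827383] [-3.13263516 -0.01215021  0.17708154]
```

Emit:
drive_tool(gripper=[-0.2,-0.2,-0.2], offset=[[0,1.2,0],[0,1.2,0],[0,1.2,0]], spin=[0,0,0])

```text
t: 6.98
tool_pos: [0.4696, 0.0811, 0.1683]
eef_rot: [-3.138, -0.012, 0.168]
wrist_force: [0.0, 0.2, 0.3]
grip_width: 0.0511
```

```bash
python3 - <<'E'
from h import *
s=bot.get_state();print(s["t"],s["joint_positions"],s["tool_pos"],s["eef_rot"])
E
```

```text
6.9833 [ 0.16879626  0.18609174 -0.27772013  1.09453618  0.00374034 -3.14060704] [0.46957844 0.08114993 0.16831743] [-3.13784004 -0.01244459  0.16781057]
```

Emit:
drive_tool(gripper=[-0.2,-0.2,-0.2,-0.2,-0.2,-0.2,-0.2,-0.2,-0.2,-0.2,-0.2,-0.2], offset=[[0,0,0],[0,0,0],[0,0,0],[0,0,0],[0,0,0],[0,0,0],[0,0,0],[0,0,0],[0,0,0],[0,0,0],[0,0,0],[0,0,0]], spin=[7,14,21,28,35,42,49,56,63,70,77,84])

```text
t: 7.98
tool_pos: [0.4697, 0.0811, 0.1683]
eef_rot: [-3.129, 0.003, -1.304]
wrist_force: [0.1, 0.7, -0.3]
grip_width: 0.0509
```

Emit:
drive_tool(gripper=[-0.2,-0.2,-0.2,-0.2,-0.2,-0.2,-0.2,-0.2,-0.2,-0.2,-0.2,-0.2], offset=[[0,0,0],[0,0,0],[0,0,0],[0,0,0],[0,0,0],[0,0,0],[0,0,0],[0,0,0],[0,0,0],[0,0,0],[0,0,0],[0,0,0]], spin=[7,14,21,28,35,42,49,56,63,70,77,84])

```text
t: 8.98
tool_pos: [0.4698, 0.0811, 0.1683]
eef_rot: [3.14, 0.013, -2.777]
wrist_force: [0.5, 0.4, 0.3]
grip_width: 0.0513
```

```bash
cat >> h.py <<'E'
from scipy.spatial.transform import Rotation as Ro
def go(x,y,z,yaw):
    s=bot.get_state();R=Ro.from_euler("xyz",s["eef_rot"]).as_matrix()
    o=R.T@(np.array([x,y,z])-s["tool_pos"])*100
    e=s["eef_rot"][2]-yaw; e=(e+np.pi)%(2*np.pi)-np.pi
    print("t",s["t"],"pos",s["tool_pos"].round(4),"rot",s["eef_rot"].round(4),"j6",s["joint_positions"][5].round(3),"F",s["wrist_force"].round(1),"OFFSET",o.round(2),"SPIN",np.degrees(e).round(1))
E
python3 -c "
from h import *
go(.468,.118,.13,.122-np.pi)"
```

```text
t 8.9833 pos [0.4698 0.0811 0.1683] rot [ 3.1401  0.0129 -2.7767] j6 -0.196 F [0.5 0.4 0.3] OFFSET [-1.1   3.5   3.85] SPIN 13.9
```

Emit:
drive_tool(gripper=[-0.2,-0.2,-0.2,-0.2,-0.2,-0.2], offset=[[-1.1,3.5,0],[-1.1,3.5,2],[-1.1,3.5,3.85],[-1.1,3.5,3.85],[-1.1,3.5,3.85],[-1.1,3.5,3.85]], spin=[7,13.9,13.9,13.9,13.9,13.9])

```text
t: 9.48
tool_pos: [0.4684, 0.1178, 0.1309]
eef_rot: [3.137, 0.013, -3.019]
wrist_force: [0.1, -0.0, -0.1]
grip_width: 0.0513
```

```bash
python3 -c "
from h import *
go(.468,.118,.077,.122-np.pi)
p,d=bot.snapshot('side');cv2.imwrite('pics/s2.png',cv2.resize(p[150:320,240:420],None,fx=3.3,fy=3.3))
p,d=bot.snapshot('top');cv2.imwrite('pics/t2.png',cv2.resize(p[170:320,200:400],None,fx=3.5,fy=3.5))
"
```

```text
t 9.4833 pos [0.4684 0.1178 0.1309] rot [ 3.137   0.0127 -3.0185] j6 0.121 F [ 0.1 -0.  -0.1] OFFSET [ 0.11 -0.    5.38] SPIN 0.1
```

View pics/s2.png

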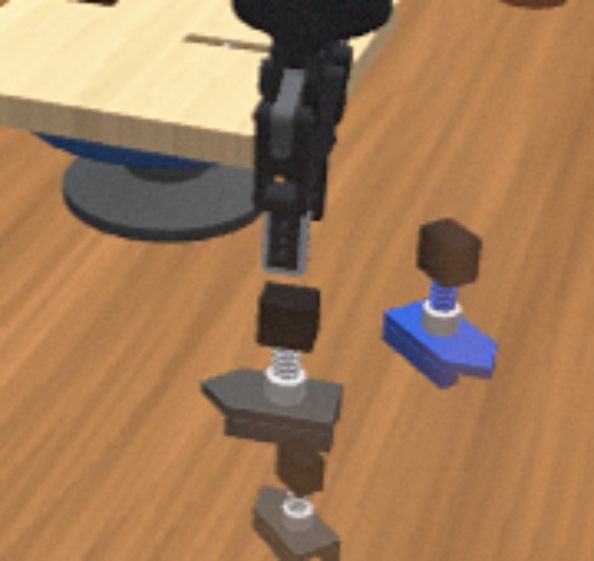

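View pics/t2.png

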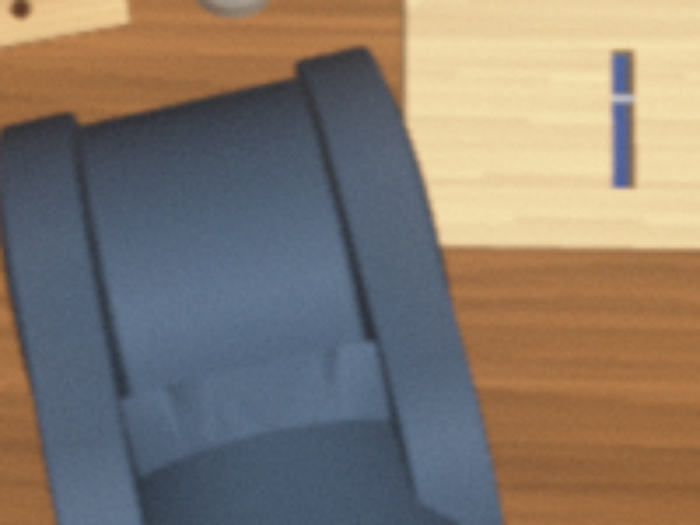

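Emit:
drive_tool(gripper=[-0.2,-0.2,-0.2,-0.2,-0.2,-0.2,1,1,1,1,1,1], offset=[[0,0,1.5],[0,0,3],[0,0,4.5],[0,0,5.4],[0,0,5.4],[0,0,5.4],[0,0,5.4],[0,0,5.4],[0,0,5.4],[0,0,5.4],[0,0,5.4],[0,0,5.4]], spin=[0,0,0,0,0,0,0,0,0,0,0,0])

```text
t: 10.58
tool_pos: [0.4698, 0.1183, 0.0775]
eef_rot: [3.137, 0.015, -3.019]
wrist_force: [2.6, -0.8, 2.4]
grip_width: 0.021
```

```bash
python3 -c "
from h import *
go(.468,.118,.077,.122-np.pi)
p,d=bot.snapshot('side');cv2.imwrite('pics/s3.png',cv2.resize(p[150:320,240:420],None,fx=3.3,fy=3.3))
"
```

```text
t 10.5833 pos [0.4698 0.1183 0.0775] rot [ 3.1368  0.0146 -3.019 ] j6 0.122 F [ 2.6 -0.8  2.4] OFFSET [ 0.19 -0.01  0.04] SPIN 0.0
```

View pics/s3.png

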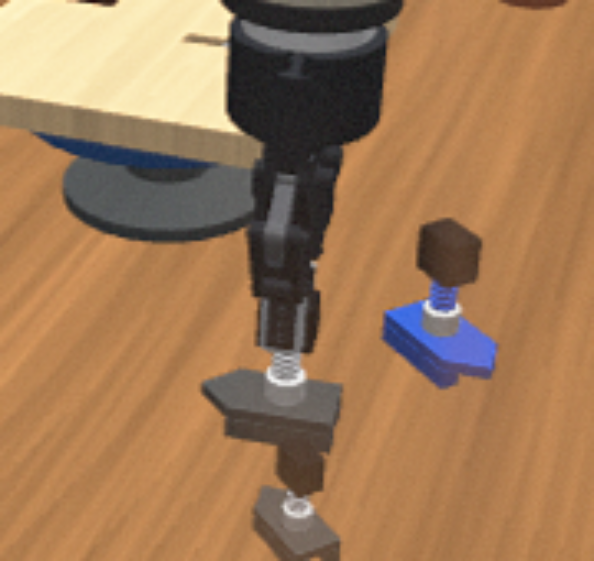

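Emit:
drive_tool(gripper=[1,1,1,1,1,1,1], offset=[[0,0,-2],[0,0,-5],[0,0,-9],[0,0,-13],[0,0,-16],[0,0,-16],[0,0,-16]], spin=[0,0,0,0,0,0,0])

```text
t: 11.22
tool_pos: [0.4682, 0.1174, 0.2385]
eef_rot: [3.136, 0.017, -3.019]
wrist_force: [0.3, 0.1, -3.3]
grip_width: 0.0211
```

```bash
python3 -c "
from h import *
go(.554,-.1135,.24,.008-np.pi)
"
```

```text
t 11.2167 pos [0.4682 0.1174 0.2385] rot [ 3.1364  0.0168 -3.0191] j6 0.121 F [ 0.3  0.1 -3.3] OFFSET [ -5.7  -23.97  -0.18] SPIN 6.6
```

Emit:
drive_tool(gripper=[1,1,1,1,1,1,1,1,1,1,1], offset=[[-0.7,-3,0],[-1.4,-6,0],[-2.1,-9,0],[-2.8,-12,0],[-3.6,-15,0],[-4.3,-18,-0.1],[-5,-21,-0.2],[-5.7,-24,-0.2],[-5.7,-24,-0.2],[-5.7,-24,-0.2],[-5.7,-24,-0.2]], spin=[1,2,3,4,5,6,6.6,6.6,6.6,6.6,6.6])

```text
t: 12.13
tool_pos: [0.5533, -0.1135, 0.2387]
eef_rot: [3.134, 0.014, -3.135]
wrist_force: [0.0, 0.5, -1.7]
grip_width: 0.0211
```

```bash
python3 -c "
from h import *
go(.554,-.1135,.205,.008-np.pi)
p,d=bot.snapshot('side');cv2.imwrite('pics/s4.png',cv2.resize(p[60:230,220:400],None,fx=3.3,fy=3.3))
p,d=bot.snapshot('top');cv2.imwrite('pics/t4.png',cv2.resize(p[170:320,300:500],None,fx=3.5,fy=3.5))
"
```

```text
t 12.1333 pos [ 0.5533 -0.1135  0.2387] rot [ 3.1337  0.0135 -3.1346] j6 -0.215 F [ 0.   0.5 -1.7] OFFSET [-0.02 -0.03  3.37] SPIN -0.1
```

View pics/s4.png

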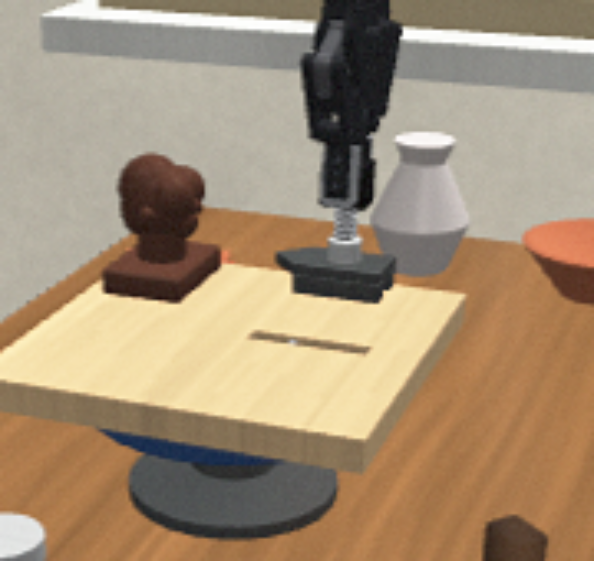

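View pics/t4.png

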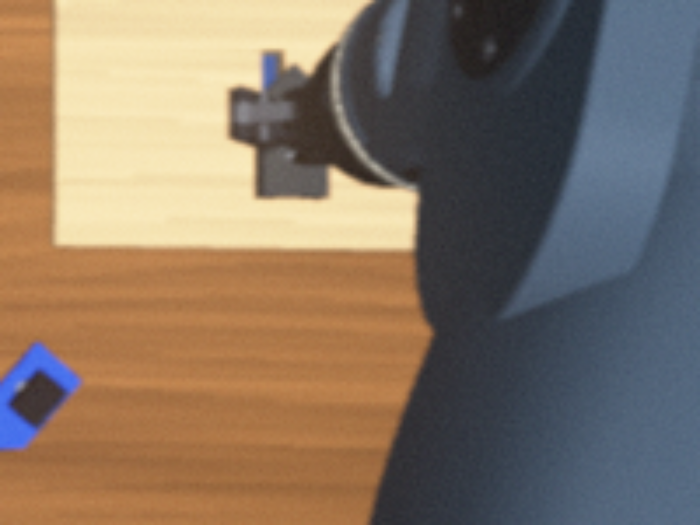

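```bash
python3 -c "
from h import *
for z in (.161,.181): print(ray('top',373.3,222,z),ray('top',393.5,222,z),ray('top',383.4,226.,z))
"
```

```text
[ 0.53195407 -0.09570534  0.161     ] [ 0.53280381 -0.13612348  0.161     ] [ 0.52438814 -0.11588025  0.161     ]
[ 0.53016796 -0.09133242  0.181     ] [ 0.5309998  -0.13089886  0.181     ] [ 0.52276145 -0.1110822   0.181     ]
```

```bash
python3 -c "
from h import *
p,d=bot.snapshot('top'); g=p[...,2].astype(float)
for r in range(213,226):
    row=g[r,366:400]; t=(row[:4].mean()+45)/2
    dk=np.nonzero(row<140)[0]
    a=dk.min();b=dk.max()
    f=lambda i,j:366+i+(row[i]-140)/(row[i]-row[j])*(j-i)
    L=f(a-1,a);Rr=f(b,b+1)
    print(r,round(L,2),round(Rr,2),ray('top',(L+Rr)/2,r,.181)[:2].round(4),ray('top',L,r,.181)[1]-ray('top',Rr,r,.181)[1])
col=g[210:235,383];print(col)
go(.554,-.1135,.205,.008-np.pi)
"
```

```text
Traceback (most recent call last):
IndexError: index 34 is out of bounds for axis 0 with size 34
```

```bash
python3 -c "
from h import *
p,d=bot.snapshot('top'); g=p[...,2].astype(float)
for r in range(219,226):
    row=g[r,366:400]
    dk=np.nonzero(row<140)[0]
    a=dk.min();b=dk.max()
    if b>31: print(r,row.astype(int)); continue
    f=lambda i,j:366+i+(row[i]-140)/(row[i]-row[j])*(j-i)
    L=f(a-1,a);Rr=f(b,b+1)
    print(r,round(L,2),round(Rr,2),ray('top',(L+Rr)/2,r,.181)[:2].round(4),ray('top',L,r,.181)[1]-ray('top',Rr,r,.181)[1])
col=g[218:235,383];print(col)
go(.554,-.1135,.205,.008-np.pi)
"
```

```text
219 [247 247 248 248 248 248 220 126  80  94  99 102 103 103 103 103 100 103
 103 103  96 103 102 104 101  95  99 147 225 246 244 223 163 102]
220 372.82 392.79 [ 0.5345 -0.11  ] 0.039131177464396
221 372.78 392.88 [ 0.5325 -0.11  ] 0.03939361805475082
222 372.78 392.93 [ 0.5306 -0.11  ] 0.03947713978839122
223 372.79 392.95 [ 0.5286 -0.1101] 0.03949150309643411
224 372.85 392.89 [ 0.5266 -0.1101] 0.03923116217633464
225 372.92 392.57 [ 0.5247 -0.1098] 0.0384735566540879
[101. 103. 102.  97. 100. 101.  98. 138. 215. 244. 244. 245. 246. 247.
 245. 243. 242.]
t 12.3333 pos [ 0.5538 -0.1129  0.2401] rot [ 3.1344  0.0158 -3.133 ] j6 -0.215 F [-0.   0.3 -2.3] OFFSET [ 0.04 -0.09  3.51] SPIN 0.0
```

Emit:
drive_tool(gripper=[1,1,1,1,1,1], offset=[[0,-0.25,0],[0,-0.25,1],[0,-0.25,2],[0,-0.25,3],[0,-0.25,3.4],[0,-0.25,3.4]], spin=[0,0,0,0,0,0])

```text
t: 12.83
tool_pos: [0.5536, -0.1149, 0.2044]
eef_rot: [3.134, 0.013, -3.133]
wrist_force: [0.6, 0.4, -1.5]
grip_width: 0.0212
```

```bash
cat > e.py <<'E'
from h import *
import sys
s=bot.get_state();zp=s["tool_pos"][2]-.0775+.02
p,d=bot.snapshot('top'); g=p[...,2].astype(float)
cv2.imwrite(f'pics/t_{s["t"]:.2f}.png',cv2.resize(p[150:250,320:440],None,fx=5,fy=5,interpolation=cv2.INTER_NEAREST))
for r in range(218,232,2):
    row=g[r,366:400]; dk=np.nonzero(row<140)[0]
    if not len(dk): break
    a=dk.min();b=a
    while b<32 and row[b+1]<140:b+=1
    f=lambda i,j:366+i+(row[i]-140)/(row[i]-row[j])*(j-i)
    L=f(a-1,a);Rr=f(b,b+1)
    print(r,ray('top',(L+Rr)/2,r,zp)[:2].round(4),'w',round(ray('top',L,r,zp)[1]-ray('top',Rr,r,zp)[1],4))
print(g[216:235,382].astype(int))
q,d=bot.snapshot('side');cv2.imwrite(f'pics/s_{s["t"]:.2f}.png',cv2.resize(q[100:200,260:380],None,fx=5,fy=5,interpolation=cv2.INTER_CUBIC))
go(.554,-.1155,.2,.008-np.pi)
E
python3 e.py; ls -t pics|head -2
```

```text
218 [ 0.542  -0.1278] w 0.0708
220 [ 0.5376 -0.112 ] w 0.0397
222 [ 0.5335 -0.1119] w 0.0394
224 [ 0.5294 -0.112 ] w 0.0388
226 [ 0.5254 -0.1121] w 0.0383
[ 65  58  74  98 102 103 100 100 100  97  98 146 234 245 246 247 244 242
 243]
t 12.9333 pos [ 0.5542 -0.1151  0.2059] rot [ 3.1342  0.0153 -3.133 ] j6 -0.219 F [ 0.  -0.1 -2.4] OFFSET [ 0.03 -0.05  0.59] SPIN 0.0
s_12.83.png
t_12.83.png
```

View pics/s_12.83.png

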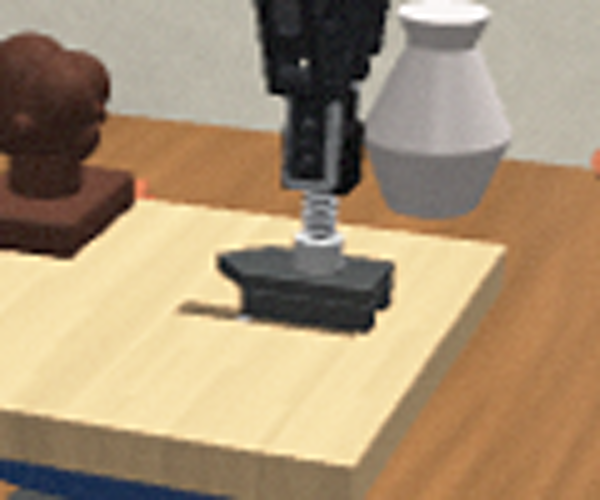

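View pics/t_12.83.png

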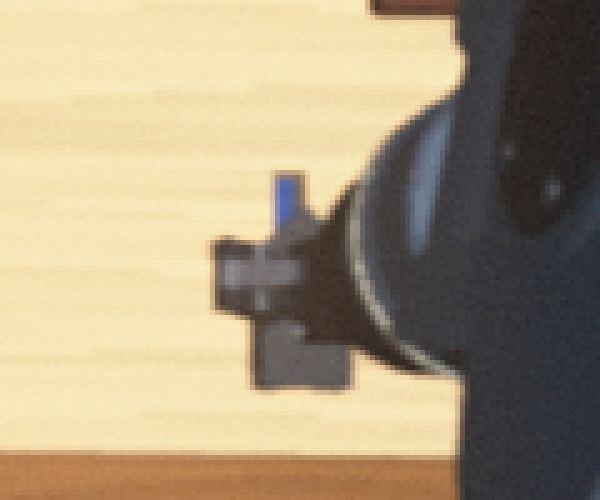

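Emit:
drive_tool(gripper=[1,1,1,1,1], offset=[[0,-0.15,0],[0,-0.15,0.3],[0,-0.15,0.6],[0,-0.15,0.6],[0,-0.15,0.6]], spin=[0,0,0,0,0])

```text
t: 13.35
tool_pos: [0.5542, -0.1166, 0.1998]
eef_rot: [3.134, 0.015, -3.133]
wrist_force: [0.3, -0.2, -1.9]
grip_width: 0.0214
```

```bash
python3 e.py
```

```text
218 [ 0.541  -0.0623] w -0.0648
220 [ 0.538  -0.1142] w 0.0394
222 [ 0.5339 -0.1139] w 0.0389
224 [ 0.5299 -0.114 ] w 0.0388
226 [ 0.5258 -0.1137] w 0.0383
[ 60  62  74  97 103 101  98 102 100  98 101 163 241 246 246 246 245 241
 242]
t 13.45 pos [ 0.5544 -0.1166  0.2   ] rot [ 3.1343  0.0154 -3.133 ] j6 -0.221 F [-0.9  0.1 -1.9] OFFSET [ 0.04  0.11 -0.  ] SPIN 0.0
```

Emit:
drive_tool(gripper=[1,1,1,1,1,1], offset=[[0,0,0.1],[0,0,0.2],[0,0,0.3],[0,0,0.4],[0,0,0.4],[0,0,0.4]], spin=[0,0,0,0,0,0])

```text
t: 13.95
tool_pos: [0.5545, -0.1166, 0.1961]
eef_rot: [3.134, 0.016, -3.133]
wrist_force: [0.2, 0.3, 2.2]
grip_width: 0.0209
```

Emit:
drive_tool(gripper=[1,1,1,1,1,1,1,1,1], offset=[[0,0,0.2],[0,0,0.4],[0,0,0.6],[0,0,0.8],[0,0,1.0],[0,0,1.2],[0,0,1.4],[0,0,1.4],[0,0,1.4]], spin=[0,0,0,0,0,0,0,0,0])

```text
t: 14.7
tool_pos: [0.5546, -0.1166, 0.182]
eef_rot: [3.135, 0.015, -3.133]
wrist_force: [-2.2, -1.3, 5.0]
grip_width: 0.0206
```

```bash
python3 e.py; ls -t pics|head -2
```

```text
218 [ 0.5423 -0.0455] w -0.1047
220 [ 0.5389 -0.0827] w -0.0299
222 [ 0.5355 -0.1188] w 0.0423
224 [ 0.5314 -0.1174] w 0.0392
226 [ 0.5272 -0.1173] w 0.0388
[ 64  63  65  84  98  94  94 100  98  95 104 171 242 246 246 246 244 241
 241]
t 14.8 pos [ 0.5546 -0.1166  0.1821] rot [ 3.1347  0.0155 -3.1331] j6 -0.221 F [-2.7 -2.   5.6] OFFSET [ 0.03  0.12 -1.79] SPIN 0.0
s_14.70.png
t_14.70.png
```

View pics/s_14.70.png

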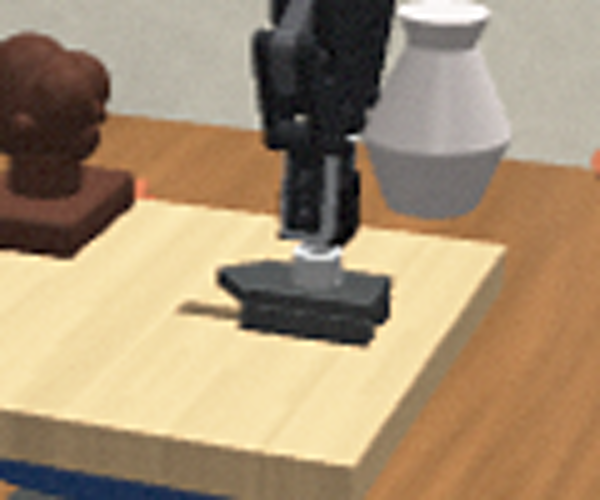

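```bash
sed -i 's/zp=s\["tool_pos"\]\[2\]-.0775+.02/zp=.14/; s/.snapshot(.top.).*$/&/' e.py; python3 e.py
```

```text
218 [ 0.5442 -0.2037] w 0.2188
220 [ 0.5375 -0.0797] w -0.0295
222 [ 0.5341 -0.1152] w 0.0418
224 [ 0.53   -0.1138] w 0.0386
226 [ 0.5259 -0.1137] w 0.0382
[ 67  63  68  81  93  99  98  98  99  99 108 177 242 246 246 247 244 241
 242]
t 14.9 pos [ 0.5546 -0.1166  0.1821] rot [ 3.1346  0.0155 -3.1332] j6 -0.221 F [-4.2 -2.1  5.6] OFFSET [ 0.03  0.12 -1.79] SPIN 0.0
```

Emit:
drive_tool(gripper=[1,1,1,1], offset=[[0,0,0.1],[0,0,0.2],[0,0,0.3],[0,0,0.3]], spin=[0,0,0,0])

```text
t: 15.23
tool_pos: [0.5546, -0.1166, 0.1791]
eef_rot: [3.135, 0.015, -3.133]
wrist_force: [-3.2, -1.9, 5.6]
grip_width: 0.0208
```

```bash
python3 e.py|tail -1
```

```text
t 15.3333 pos [ 0.5546 -0.1166  0.1792] rot [ 3.1347  0.0155 -3.1332] j6 -0.221 F [-3.  -2.1  5.3] OFFSET [ 0.03  0.12 -2.08] SPIN 0.0
```

Emit:
drive_tool(gripper=[1,1,1,1,1,1,1,1,1,1], offset=[[-0.2,0,0],[-0.4,0,0],[-0.6,0,0.01],[-0.8,0,0.01],[-1.0,0,0.02],[-1.2,0,0.02],[-1.4,0,0.02],[-1.6,0,0.03],[-1.8,0,0.03],[-1.8,0,0.03]], spin=[0,0,0,0,0,0,0,0,0,0])

```text
t: 16.17
tool_pos: [0.5725, -0.1163, 0.1791]
eef_rot: [3.134, 0.015, -3.133]
wrist_force: [-3.3, -0.9, 6.1]
grip_width: 0.0212
```

```bash
python3 e.py; ls -t pics|head -2
```

```text
218 [ 0.5423 -0.113 ] w 0.0349
220 [ 0.5381 -0.1088] w 0.0095
222 [ 0.534  -0.1089] w 0.0099
[102  97 133 212 242 242 236 237 245 246 246 245 244 244 247 247 244 241
 242]
t 16.2667 pos [ 0.5725 -0.1163  0.1792] rot [ 3.1345  0.0152 -3.133 ] j6 -0.214 F [-3.8 -0.7  6.2] OFFSET [ 1.82  0.11 -2.11] SPIN 0.0
s_16.17.png
t_16.17.png
```

Emit:
drive_tool(gripper=[1,1,1,1,1], offset=[[-0.1,0,0],[-0.2,0,0],[-0.3,0,0.01],[-0.4,0,0.01],[-0.4,0,0.01]], spin=[0,0,0,0,0])

```text
t: 16.68
tool_pos: [0.5763, -0.1162, 0.1791]
eef_rot: [3.134, 0.015, -3.133]
wrist_force: [-4.3, -0.8, 5.4]
grip_width: 0.0211
```

Emit:
drive_tool(gripper=[1,1,1,1], offset=[[-0.1,0,0],[-0.2,0,0],[-0.2,0,0],[-0.2,0,0]], spin=[0,0,0,0])

```text
t: 17.02
tool_pos: [0.5781, -0.1161, 0.179]
eef_rot: [3.134, 0.014, -3.133]
wrist_force: [-4.2, -0.4, 6.4]
grip_width: 0.0211
```

Emit:
drive_tool(gripper=[1,1,1,1], offset=[[-0.1,0,0],[-0.2,0,0],[-0.2,0,0],[-0.2,0,0]], spin=[0,0,0,0])

```text
t: 17.35
tool_pos: [0.5799, -0.116, 0.1791]
eef_rot: [3.134, 0.014, -3.133]
wrist_force: [-4.3, 0.1, 5.7]
grip_width: 0.0209
```

Emit:
drive_tool(gripper=[1,1,1], offset=[[-0.1,0,0],[-0.1,0,0],[-0.1,0,0]], spin=[0,0,0])

```text
t: 17.6
tool_pos: [0.5806, -0.1159, 0.1791]
eef_rot: [3.134, 0.013, -3.133]
wrist_force: [-4.3, 0.1, 6.1]
grip_width: 0.021
```

Emit:
drive_tool(gripper=[1,1,1], offset=[[-0.1,0,0],[-0.1,0,0],[-0.1,0,0]], spin=[0,0,0])

```text
t: 17.85
tool_pos: [0.5814, -0.1158, 0.179]
eef_rot: [3.134, 0.013, -3.133]
wrist_force: [-4.6, -1.6, 5.9]
grip_width: 0.0209
```

Emit:
drive_tool(gripper=[1,1,1], offset=[[-0.1,0,0],[-0.1,0,0],[-0.1,0,0]], spin=[0,0,0])

```text
t: 18.1
tool_pos: [0.5821, -0.1157, 0.179]
eef_rot: [3.133, 0.012, -3.133]
wrist_force: [-5.6, 0.5, 4.9]
grip_width: 0.0209
```

Emit:
drive_tool(gripper=[1,1,1], offset=[[-0.1,0,0],[-0.1,0,0],[-0.1,0,0]], spin=[0,0,0])

```text
t: 18.35
tool_pos: [0.5828, -0.1157, 0.179]
eef_rot: [3.133, 0.012, -3.133]
wrist_force: [-5.5, -1.1, 5.3]
grip_width: 0.0211
```

```bash
python3 e.py; ls -t pics|head -2
```

```text
218 [ 0.5422 -0.1092] w 0.0097
220 [ 0.5381 -0.1089] w 0.0096
222 [ 0.534  -0.1089] w 0.01
[242 239 238 241 243 241 239 236 246 246 245 245 244 245 247 247 244 243
 243]
t 18.45 pos [ 0.5828 -0.1157  0.179 ] rot [ 3.1333  0.0115 -3.1329] j6 -0.21 F [-5.4 -1.   4.8] OFFSET [ 2.85  0.06 -2.13] SPIN 0.0
s_18.35.png
t_18.35.png
```

```bash
python3 - <<'E'
from h import *
p,d=bot.snapshot('top');g=p[...,2].astype(int)
for u in (374,378,380,382,384): print(u,g[205:222,u])
cv2.imwrite('pics/z5.png',cv2.resize(p[160:240,340:420],None,fx=7,fy=7,interpolation=cv2.INTER_NEAREST))
print([ (v,ray('top',380,v,.14)[0].round(4)) for v in (211,212,213,214,215)])
E
```

```text
374 [100 105 103 107 103 107 105 104 107 161 221 232 232 234 232 223 221]
378 [ 89 103 103 102 105 103 105 101  87  90  89  90  90  89  88  90  92]
380 [ 85 102 106 104 106 103 101  99  99 133 144 147 143 142 143 146 146]
382 [ 82  96 102 101  97 106 102  95 123 202 240 239 240 239 241 242 241]
384 [ 80  94 100  97 101  99 103  98 100 179 246 248 246 246 247 247 246]
[(211, np.float64(0.5566)), (212, np.float64(0.5546)), (213, np.float64(0.5525)), (214, np.float64(0.5505)), (215, np.float64(0.5484))]
```

View pics/s_18.35.png

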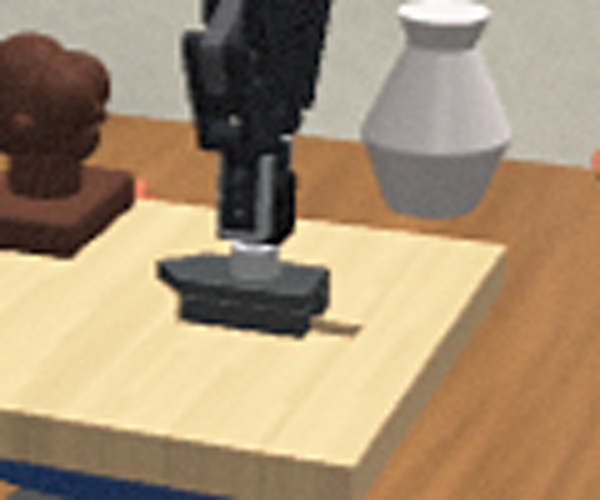

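View pics/z5.png

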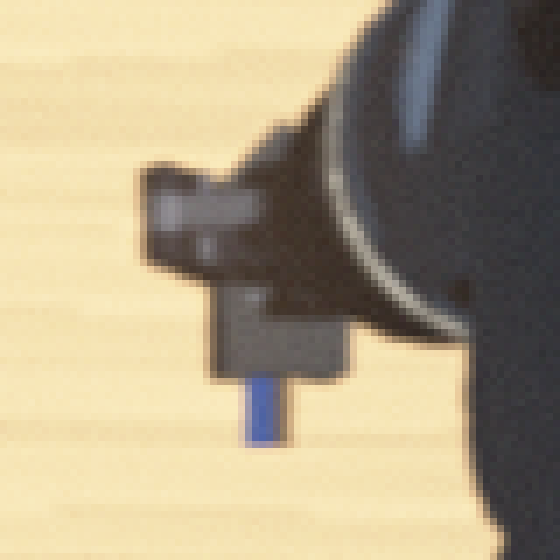

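Emit:
drive_tool(gripper=[1,1,1], offset=[[-0.1,0,0],[-0.1,0,0],[-0.1,0,0]], spin=[0,0,0])

```text
t: 18.75
tool_pos: [0.5832, -0.1156, 0.179]
eef_rot: [3.133, 0.01, -3.133]
wrist_force: [-6.4, -0.5, 7.5]
grip_width: 0.0211
```

Emit:
drive_tool(gripper=[1,1,1], offset=[[-0.1,0,0],[-0.1,0,0],[-0.1,0,0]], spin=[0,0,0])

```text
t: 19.0
tool_pos: [0.5835, -0.1156, 0.1789]
eef_rot: [3.133, 0.009, -3.133]
wrist_force: [-8.1, -1.9, 8.7]
grip_width: 0.0209
```

Emit:
drive_tool(gripper=[1,1,1,1,1,1], offset=[[0.03,0,0],[0.05,0,0],[0.05,0,-0.1],[0.05,0,-0.2],[0.05,0,-0.3],[0.05,0,-0.3]], spin=[0,0,0,0,0,0])

```text
t: 19.5
tool_pos: [0.5831, -0.1156, 0.1821]
eef_rot: [3.133, 0.009, -3.133]
wrist_force: [-1.2, -0.6, 6.1]
grip_width: 0.0207
```

```bash
python3 e.py|tail -1
```

```text
t 19.6 pos [ 0.5831 -0.1156  0.1821] rot [ 3.1332  0.0094 -3.1331] j6 -0.209 F [-2.4 -0.5  7.2] OFFSET [ 2.89  0.05 -1.81] SPIN 0.0
```

Emit:
drive_tool(gripper=[1,1,1], offset=[[0,0,-0.1],[0,0,-0.1],[0,0,-0.1]], spin=[0,0,0])

```text
t: 19.85
tool_pos: [0.5831, -0.1156, 0.1833]
eef_rot: [3.133, 0.01, -3.133]
wrist_force: [-1.9, -0.2, 6.3]
grip_width: 0.021
```

Emit:
drive_tool(gripper=[1,1,1], offset=[[0,0,-0.05],[0,0,-0.05],[0,0,-0.05]], spin=[0,0,0])

```text
t: 20.1
tool_pos: [0.5831, -0.1156, 0.1838]
eef_rot: [3.133, 0.01, -3.133]
wrist_force: [-1.6, -0.9, 5.1]
grip_width: 0.0207
```

Emit:
drive_tool(gripper=[1,1,1], offset=[[0,0,-0.06],[0,0,-0.06],[0,0,-0.06]], spin=[0,0,0])

```text
t: 20.35
tool_pos: [0.5831, -0.1156, 0.1842]
eef_rot: [3.133, 0.009, -3.133]
wrist_force: [-1.2, -1.6, 1.7]
grip_width: 0.0208
```

```bash
python3 e.py|tail -1; ls -t pics|head -2
```

```text
t 20.45 pos [ 0.5831 -0.1156  0.1842] rot [ 3.1331  0.0093 -3.133 ] j6 -0.209 F [-1.6 -0.7 -0.6] OFFSET [ 2.89  0.05 -1.6 ] SPIN 0.0
s_20.35.png
t_20.35.png
```

Emit:
drive_tool(gripper=[0.4,0.2,0,0,0,0,0], offset=[[0,0,0],[0,0,0],[0,0,0],[0,0,0],[0,0,0],[0,0,0],[0,0,0]], spin=[0,0,0,0,0,0,0])

```text
t: 21.03
tool_pos: [0.5831, -0.1156, 0.1842]
eef_rot: [3.133, 0.009, -3.133]
wrist_force: [0.0, 0.8, -0.2]
grip_width: 0.0422
```

Emit:
drive_tool(gripper=[0,0,0,0,0,0,0,0,0,0], offset=[[0,0,-1],[0,0,-3],[0,0,-5],[0,0,-8],[0,0,-10],[4,0,-10],[8,0,-10],[12,0,-10],[14,0,-10],[14,0,-10]], spin=[0,0,0,0,0,0,0,0,0,0])

```text
t: 21.87
tool_pos: [0.439, -0.1176, 0.2846]
eef_rot: [3.134, 0.011, -3.134]
wrist_force: [-1.0, 0.5, -0.1]
grip_width: 0.0431
```

```bash
python3 e.py; ls -t pics|head -2
```

```text
218 [ 0.5422 -0.1092] w 0.0103
220 [ 0.5381 -0.109 ] w 0.0103
222 [ 0.534  -0.1089] w 0.0105
[234 234 232 233 235 235 231 229 239 241 240 240 238 238 241 241 238 234
 235]
t 21.9667 pos [ 0.4421 -0.1178  0.2841] rot [ 3.1336  0.0112 -3.1335] j6 -0.275 F [ 0.5  0.5 -1.2] OFFSET [-11.09   0.07   8.54] SPIN 0.0
s_21.87.png
t_21.87.png
```

```bash
python3 - <<'E'
from h import *
p,d=bot.snapshot('top');cv2.imwrite('pics/z6.png',cv2.resize(p[150:250,330:430],None,fx=6,fy=6,interpolation=cv2.INTER_NEAREST))
q,e=bot.snapshot('side');cv2.imwrite('pics/z7.png',cv2.resize(q[110:190,260:360],None,fx=7,fy=7,interpolation=cv2.INTER_CUBIC)); 
for z in (.204,.190,.186,.176): print(z,proj('side',[.581,-.1135,z]), proj('top',[.581,-.1135,z]))
# height from depth of head top (top camera)
for n,im,dd in(('top',p,d),):
    c=bot.get_calibration(n);V=c['view']
    for (u,v) in [(u,v) for u in range(376,388,3) for v in range(186,206,3)]:
        z=dd[v,u];X=V[:3,:3].T@(z*np.linalg.inv(c['K'])@[u,v,1]-V[:3,3]);print((u,v),X.round(4),p[v,u])
E
```

```text
0.204 [310.37190112 125.44701924] [387.4298857  194.75557815]
0.19 [310.18523848 131.86090879] [385.64990187 195.77059343]
0.186 [310.13240205 133.67641408] [385.15105268 196.05505644]
0.176 [310.00126108 138.18253101] [383.92226933 196.75575599]
(376, 186) [ 0.6084 -0.1064  0.1378] [ 92  96 102]
(376, 189) [ 0.6011 -0.1049  0.1446] [ 90  93 100]
(376, 192) [ 0.5958 -0.1061  0.1389] [ 88  94 100]
(376, 195) [ 0.5892 -0.1056  0.1415] [ 97 102 107]
(376, 198) [ 0.5814 -0.103   0.1527] [124 126 129]
(376, 201) [ 0.5761 -0.1043  0.147 ] [ 93  98 101]
(376, 204) [ 0.5704 -0.1051  0.1435] [ 89  96 101]
(379, 186) [ 0.608  -0.1118  0.1415] [ 91  96 100]
(379, 189) [ 0.5962 -0.1038  0.1762] [73 80 89]
(379, 192) [ 0.5896 -0.1029  0.18  ] [49 61 75]
(379, 195) [ 0.5838 -0.103   0.1792] [51 62 75]
(379, 198) [ 0.5776 -0.1026  0.1811] [66 73 83]
(379, 201) [ 0.572  -0.1031  0.1786] [50 65 74]
(379, 204) [ 0.5671 -0.1049  0.1707] [56 67 77]
(382, 186) [ 0.6082 -0.1181  0.1407] [ 91  97 100]
(382, 189) [ 0.5942 -0.1065  0.1896] [54 63 76]
(382, 192) [ 0.5884 -0.1066  0.189 ] [54 65 77]
(382, 195) [ 0.5824 -0.1065  0.1894] [54 66 77]
(382, 198) [ 0.5765 -0.1063  0.1902] [54 67 77]
(382, 201) [ 0.5701 -0.1054  0.194 ] [55 64 76]
(382, 204) [ 0.5664 -0.1094  0.1771] [47 59 71]
(385, 186) [ 0.6083 -0.1242  0.1413] [ 90  97 102]
(385, 189) [ 0.5939 -0.1118  0.192 ] [58 65 76]
(385, 192) [ 0.5883 -0.1122  0.1903] [56 66 79]
(385, 195) [ 0.5825 -0.1122  0.1901] [53 64 76]
(385, 198) [ 0.5767 -0.1124  0.1891] [58 69 80]
(385, 201) [ 0.5708 -0.1122  0.1898] [51 64 73]
(385, 204) [ 0.5663 -0.1149  0.1789] [49 59 72]
```

View pics/z6.png

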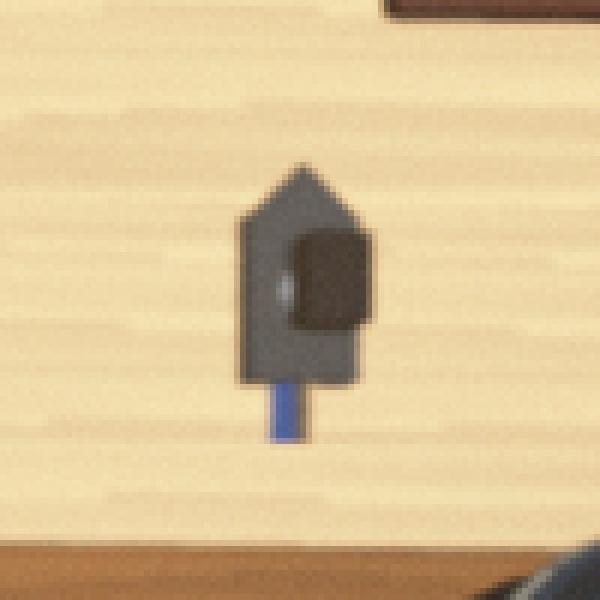

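View pics/z7.png

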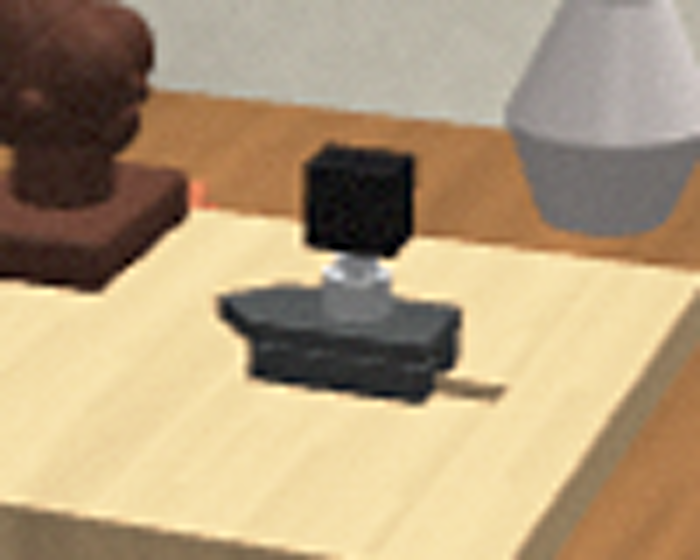

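The top view shows the clip square over the slot, with its foot spanning (370–389, 178–214). From depth, the head top is at z ≈ 0.190, so plunger travel is about 14 mm. In the side view it stands upright with the stem compressed. The gripper is clear, so I'm handing in.

```bash
python3 -c "
from workcell import bot
s=bot.get_state();print(s['t'],s['wrist_force'],abs(s['dq']).max());print(bot.job_done())"
```

```text
22.0667 [-0.24337556 -0.21382645 -0.25947549] 0.015532153082007666
the job is handed in; nothing more can be done
None
```

I put the clip on the board's slot, hooked it under the steel post, let go and handed the job in at 22 s. No verdict was reported.

**What I did:** I gripped the clip by its head and set it over the slot. I pressed the plunger about 18.5 mm and slid it about 28 mm to +x until it met the post. The side force rose to about 8 N there, and I stopped. I then backed off about 0.5 mm and let the plunger rise. The vertical force fell to about zero at roughly 13.5–14 mm of travel, which is where a proper catch should be, and I opened the gripper and moved clear.

**Last checks:**
- **Catch:** camera depth put the head top at z ≈ 0.190, so travel is about 14 mm. Measured against the foot plate instead it came to about 15 mm. The two differ by 1 mm, but both are inside 12.5–15.5 mm and short of the 17 mm of a lip-only catch.
- **Stance:** both views show the clip standing upright and in line with the slot, with the gripper clear of it.
- **Force:** the highest wrist reading was under 9 N on any axis. That is the wrist sensor, not the clip's contact force, which I couldn't read directly.

**What went wrong:** on the first approach the wrist's last joint hit its range limit and left the tool tilted by about 0.027 rad. I turned the wrist to the other end of its range and took most of that out before gripping. A tilt of about 0.01–0.017 rad remained during the job.

I sent nothing near the pot, jar or rib, but I did not measure them again at the end.

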